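# Compare a bag handle with the approved sample

### The arm

A 6-joint arm with a two-finger parallel gripper is mounted at the origin on the work surface. World frame = base frame: x ahead of the robot, y to its left, z up, the work surface at z = 0. Lengths are in m, angles in rad, forces in N, time in s.
With the tool pointing down it reaches from about 0.25 to 0.775 m from the base axis. Payload 4 kg.
Tool frame: the origin (TCP) lies where the fingers leave the gripper's body, on its centre line; the fingertips stand 97 mm ahead of it and the grasp point (between the pads) lies 78 mm ahead of it; z points along the fingers, x is the direction in which the jaws open and shut, and the axes are right-handed (so a half turn about z gives the same grasp; the last joint's range is limited). The gripper opens to 94 mm and grips with 3 to 60 N. Pads are 16 mm wide; open, the fingers measure 119 mm over their backs; the gripper's body (75 mm by 177 mm) begins 78 mm behind the grasp point.
Start: joints at [1.107, 0.087, 1.371, -0, 1.684, -0.103], TCP at [0.194, 0.515, 0.303] pointing down, gripper open.
Joint ranges: [-3.1, 3.1], [-0.76, 2.03], [0.27, 2.55], [-1.08, 4.22], [0.17, 2.65], [-2.57, 2.57]. Speed limits (rad/s): [2.79, 2.79, 3.14, 3.14, 3.14, 3.14].

### API

Orientations are given as [roll, pitch, yaw] about the fixed x, y, z axes, in that order (R = Rz(yaw) Ry(pitch) Rx(roll)).
In Python, from bench import * gives the robot as it stands.
- The arm moves only by the tool jog_arm, never from a script. Its argument "moves" is a list of rows, each a list of 7 numbers: the turn, a rotation vector about the world's x, y, z in rad, then the shift along the world's x, y, z in mm, then the finger opening in mm, from 0 to 94. In form: [[rx, ry, rz, tx, ty, tz, fingers], ...]. A call has 1 to 12 rows; each row shifts and turns the commanded pose from where the row before left it; what a row does not reach is not made up. A row lasts 1/8 s, in which the tool goes at most 62.5 mm and 10.7 degrees, less where a joint would pass 70% of its speed; a pose out of reach is approached as far as the arm can. A call is refused whole if a number of a shift passes 62.5 or a number of a turn 0.188, either way. A call with a gripper value outside its range is refused whole. The fingers move at their own pace and stop on an object; the grip force is fixed at half the most. Time passes only in rows, so rows that do not move let the fingers close. It gives the time, the measured TCP pose, the force and the opening at its end, in the units of the state.
- get_obs(): the state, without advancing time (a new reading comes with each control period).
- snapshot(name): name is "scene" or "top"; returns the picture (480x640x3 uint8, red, green, blue); there is no depth.
- get_calibration(name): a dict with "camera_matrix" (3x3 intrinsics, pixels), "k1" (the pictures are not rectified: a ray, as slopes to the right and down, at radius r is drawn at 1 + k1 r^2 times it, then the intrinsics apply), "R" (3x3) and "t" (3): a world point X has camera coordinates R X + t. Camera axes: x right, y down, z forward; pixel columns grow to the right and rows downward; lengths in m; the calibration is good to about 2 mm. A picture is of the moment at which its call begins. get_calibration takes no time and is no camera call.
- close_job(): hands the job in, once; it reports no verdict.
Trained networks look in the newest picture that a camera, given by its name, has taken for a name from the list of things; names that differ only in an ending like _2 or _b are one class to them, and where a whole thing is asked for, a point or a joint stands for the part that bears it (a point fixed in the world has none). Each returns a list of dicts, best first, with "conf" (0 to 1); they miss things now and then, are a little off and sometimes report something else, mostly with a low value. They report only what shows in the picture. A call takes as long as a camera call. They do not tell look-alikes from the thing itself.
- look_for(label, camera): "bbox" ([left, top, right, bottom] in pixels, round what is visible of it).
The state is a dict: "time": time; "joint_positions": joint angles; "qvel": joint speeds; "joint_torque": joint torques, N m; "tool_pos": TCP position; "ee_rot": TCP orientation; "wrist_force": force on the tool from outside, world axes, zero at the start; "wrist_torque": the same for the moment, N m; "width": finger opening in m.
Only numpy, scipy, OpenCV 4.12 (cv2) and the standard library are available. Lean on these libraries where they do the work, as an engineer would, in place of code of your own. Each camera call takes 0.05 s, during which the arm holds its last target.

### The job

Stand the approved sample, the half-round wooden bag handle kept by itself in the single-slot block, in the middle of the sloping rest of the inspection stand so that it leans back against the rest, and let go. Then take the handle of the same half-round shape out of the three-slot rack and finish holding it up in the air beside the sample, straight in front of the camera lens: same height and same backward lean as the sample, the same distance out from the camera, foot rail level and flat side to the lens. Keep holding it still there at the end; do not drop a handle, do not bump the camera, and leave the other two handles, the caliper and the oiler alone.

Things in the scene. Friction and masses are not known exactly. Their poses are not given: they have to be found in the camera images.
- sample_mid (a point): Approved sample: flat D-shaped bag handle of dark wood, 120 mm wide (y), 90 high (z, up), 12 thick (x; flat faces, both alike), about 60 g, standing upright in the block's groove. The point is its middle: 45 mm above the underside, mid thickness. The crown's bar runs from 30 to 45 mm above this point; the D is open below the crown from 19 mm below to 30 mm above the point.
- match_mid (a point): Handle to be shown: same shape, size and mass as the sample (point, axes and bars as there). It stands upright in one of the rack's three grooves.
- square_mid (a point): Other handle in the rack, square-cornered: straight top bar 120 mm long; 90 mm high, 12 mm thick, same foot. Point and axes as for the sample. Leave alone.
- taper_mid (a point): Other handle in the rack, tapering: straight top bar 72 mm long, sloping sides; 90 mm high, 12 mm thick, same foot. Point and axes as for the sample. Leave alone.
- rack: Fixed wooden rack, 215 mm (x) by 100 mm (y); origin at the middle of its underside. Three grooves along its y, at x = -75, 0 and +75 mm; each 15 mm wide and 18 mm deep between battens, floor 10 mm and batten tops 28 mm above the bench. Which handle is in which groove varies.
- block: Fixed wooden block with one groove like the rack's, 56 mm (x) by 100 mm (y), holding the sample; origin at the middle of its underside, groove along its y at x = 0.
- rest: Grey plastic rest on the stand, leaning back 0.35 rad. Origin 100 mm above the bench, on the ledge at the foot of the back board, mid width; x = square out of the board to the camera's side, y = along the 90 mm ledge, z = up the slope. Board 45 mm high, behind x = 0; ledge 20 mm deep, then a lip 8 mm high. A seated handle has its middle at (6, 0, 45) mm and these axes (either way round).
- view (a point): Where the middle of the shown handle belongs: a point in the air on the lens axis, in line with the seated sample and 150 mm to its side (along the rest's -y). Its axes are the rest's: the handle's flat faces square to x, its foot rail along y, its up direction along z.
- lens (a point): Middle of the camera's lens face, 215 mm from view along the lens axis; x points back along the axis, away from the view point, upward at 0.35 rad.
- camera: Inspection camera, fixed on a post: black ring light 72 mm across, lens and grey housing reaching 110 mm behind the lens face. Origin at the middle of the lens face. Not to be touched.
- caliper: Steel caliper, 170 mm long, 10 mm high, lying on the bench; origin at its middle, underneath. Leave alone.
- oiler: White oil bottle with a red spout, 48 mm across and 135 mm high, standing on the bench; origin under its middle. Leave alone.
Mind the look-alikes: they are no part of the job. What is shaped like the part that bears match_mid but turquoise is not meant.

How it is judged:
On the way, in this order (a step that is already met when the one before it is completed fails the run):
1. the sample stands on the sloping rest, leaning against its board, let go (x of sample_mid in the frame of rest between -0.002 and 0.014 m and y of sample_mid in the frame of rest between -0.02 and 0.02 m and z of sample_mid in the frame of rest between 0.037 and 0.053 m and angle between the x axis of sample_mid and the x axis of rest, either way round below 0.12 rad and angle between the z axis of sample_mid and the z axis of rest, either way round below 0.12 rad and angle between sample_mid's own z axis and vertical below 0.7 rad and linear speed of sample below 0.02 m/s and contact force between sample and the fingers below 0.05 N), for 0.3 s.
2. the matching handle has been lifted clear of the rack by the gripper (height (world z) of match_mid above 0.1 m and contact force between match and the fingers above 0.5 N), for 0.1 s.
At the end, for the whole second after the job is handed in: Sample let go on the rest, leaning on its board (8 mm, 20 mm along the ledge, 0.12 rad). Match held still by the fingers alone, arch up, its middle within 15 mm of the view point (20 mm sideways) and 0.14 rad of the rest's lean and facing. The other things within 15 mm of their start (all of step 1 and contact force between sample and the arm below 0.05 N and x of match_mid in the frame of view between -0.015 and 0.015 m and y of match_mid in the frame of view between -0.02 and 0.02 m and z of match_mid in the frame of view between -0.015 and 0.015 m and angle between the x axis of match_mid and the x axis of view, either way round below 0.14 rad and angle between the z axis of match_mid and the z axis of view, either way round below 0.14 rad and angle between match_mid's own z axis and vertical below 0.7 rad and contact force between match and the fingers above 0.5 N and linear speed of match below 0.02 m/s and angular speed of match below 0.15 rad/s and contact force between match and rest below 0.05 N and contact force between match and camera below 0.05 N and contact force between match and sample below 0.05 N and contact force between match and rack below 0.05 N and distance of each of square_mid, taper_mid, caliper, oiler from where it was at the start of the episode below 0.015 m); the arm keeps its last pose, push and grip.
It fails at once if a half-round handle is dropped (falls faster than 0.6 m/s out of the gripper's hold) ((contact force between sample and the fingers below 0.02 N and linear speed of sample above 0.6 m/s) or (contact force between match and the fingers below 0.02 N and linear speed of match above 0.6 m/s)).
It fails at once if the camera is bumped (over 2 N) (contact force between camera and anything else above 2 N).
It fails at once if another handle, the caliper or the oiler is moved by more than 15 mm (distance of any of square_mid, taper_mid, caliper, oiler from where it was at the start of the episode above 0.015 m).
It also fails if it takes over 61 s, if anything falls off the work surface, if the arm or the gripper's body presses on something with over 40 N, if the wrist force passes 120 N, or if a joint passes its speed limit or range.

## Working session

There is one attempt and no reset: what is moved stays moved. The work goes in short steps, Python scripts to look and compute and a tool call to move; the robot and the scene stay as the last step left them, time stands still between calls to the robot, and variables do not carry over. Pictures are saved under pics/ and viewed, and the job is handed in when it is done.

Besides the shell and the picture viewer there is one more tool, called after "Call:" by a JSON object that holds its "name" and its "arguments", one argument or row to a line. jog_arm: Moves the arm, as the interface text tells. Its arguments: {"type":"object","properties":{"moves":{"type":"array","items":{"type":"array","items":{"type":"number"}}}},"required":["moves"]}

```bash
ls; mkdir -p pics
python3 - <<'E'
from bench import *
import cv2,numpy as np
print(get_obs())
for n in("scene","top"):
    im=snapshot(n); cv2.imwrite(f"pics/{n}0.png",im[:,:,::-1]); print(n,get_calibration(n))
    for l in("sample_mid","match_mid","square_mid","taper_mid","rack","block","rest","camera","caliper","oiler"):
        print(l,[(np.round(d["bbox"]).tolist(),round(d["conf"],2)) for d in look_for(l,n)][:5])
E
```

```text
pics
{'time': 0.0, 'joint_positions': array([ 1.10692233e+00,  8.79159139e-02,  1.37224439e+00,  5.25691631e-06,
        1.68361159e+00, -1.03130383e-01]), 'qvel': array([ 5.35702757e-04, -1.57889551e-03,  8.79718995e-04, -4.19805509e-05,
        6.98330860e-04, -1.71967881e-03]), 'joint_torque': array([ 2.60806519e-04, -3.40192902e+01, -3.02424932e+01,  7.16249761e-02,
        3.33456905e-02, -1.55718053e-04]), 'tool_pos': array([0.19399742, 0.51428247, 0.30153033]), 'ee_rot': array([-3.14136311e+00,  2.16712641e-03,  1.21005355e+00]), 'wrist_force': array([-0.21644426,  0.14658604,  1.10403256]), 'wrist_torque': array([0.0045905 , 0.01368131, 0.02080074]), 'width': 0.09399521857653521}
scene {'camera_matrix': array([[559.70329442,   0.        , 316.80875731],
       [  0.        , 559.70329442, 241.18548409],
       [  0.        ,   0.        ,   1.        ]]), 'k1': -0.12504977727573435, 'R': array([[-0.13727336,  0.99041684, -0.01518212],
       [ 0.58528376,  0.06873681, -0.80790975],
       [-0.79912386, -0.11979034, -0.58911063]]), 't': array([ 0.16123358, -0.19332284,  1.7842
[... 1067 characters left out ...]
78149])}
sample_mid [([291.0, 241.0, 348.0, 252.0], 0.58), ([389.0, 210.0, 447.0, 230.0], 0.34)]
match_mid [([389.0, 213.0, 450.0, 230.0], 0.9), ([466.0, 283.0, 528.0, 299.0], 0.77), ([410.0, 149.0, 464.0, 164.0], 0.72), ([472.0, 182.0, 510.0, 227.0], 0.59)]
square_mid [([375.0, 287.0, 441.0, 304.0], 0.8)]
taper_mid [([382.0, 248.0, 438.0, 264.0], 0.82)]
rack [([374.0, 202.0, 438.0, 310.0], 0.7)]
block [([297.0, 228.0, 339.0, 263.0], 0.72), ([391.0, 209.0, 450.0, 232.0], 0.65)]
rest [([114.0, 240.0, 164.0, 269.0], 0.75)]
camera [([152.0, 70.0, 203.0, 137.0], 0.94)]
caliper [([232.0, 274.0, 291.0, 343.0], 0.57)]
oiler [([150.0, 67.0, 200.0, 137.0], 0.73), ([312.0, 168.0, 332.0, 194.0], 0.59)]
```

View pics/scene0.png

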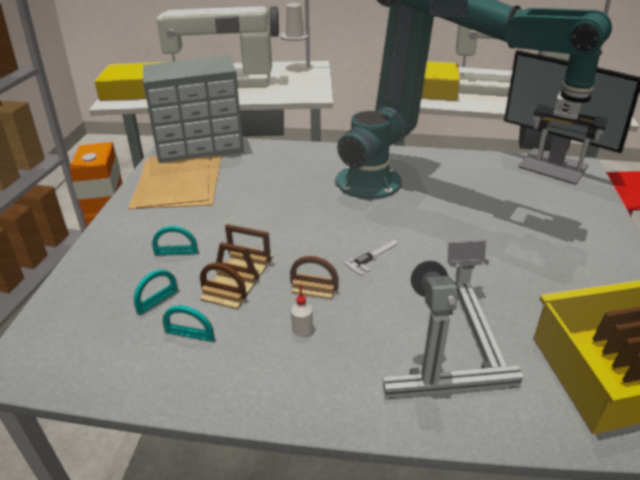

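View pics/top0.png

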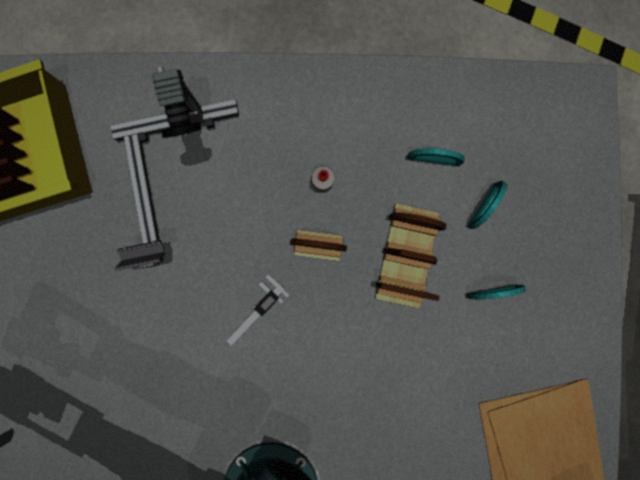

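Run:
```python
import cv2,numpy as np
t=cv2.imread("pics/top0.png"); s=cv2.imread("pics/scene0.png")
c=lambda im,a,b,x,y,f:cv2.resize(im[b:y,a:x],None,fx=f,fy=f,interpolation=cv2.INTER_CUBIC)
cv2.imwrite("pics/c1.png",c(t,280,190,460,320,4.4)); cv2.imwrite("pics/c2.png",c(t,80,60,260,190+20,4)[:600]); cv2.imwrite("pics/c2b.png",c(t,90,220,190,290,8))
cv2.imwrite("pics/c3.png",c(s,190,215,350,335,5)); cv2.imwrite("pics/c4.png",c(s,400,225,500,325,6))
```

```text
(no output)
```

View pics/c1.png

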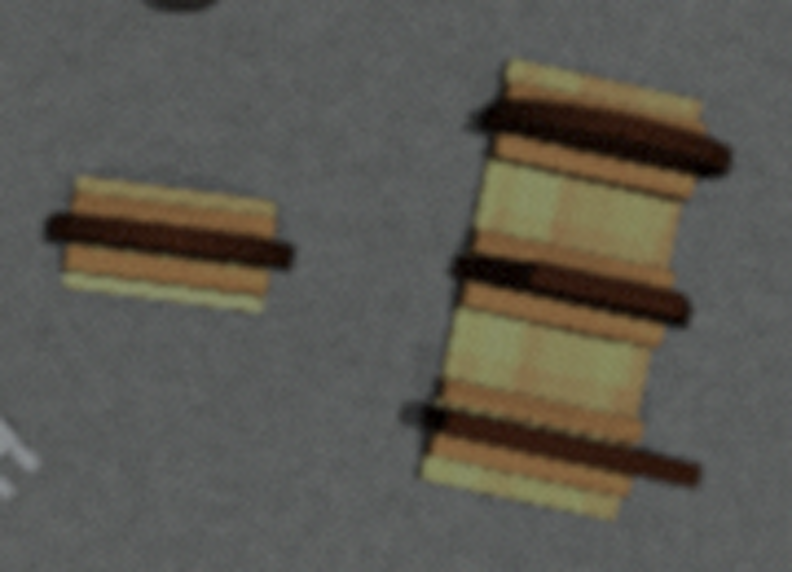

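View pics/c2.png

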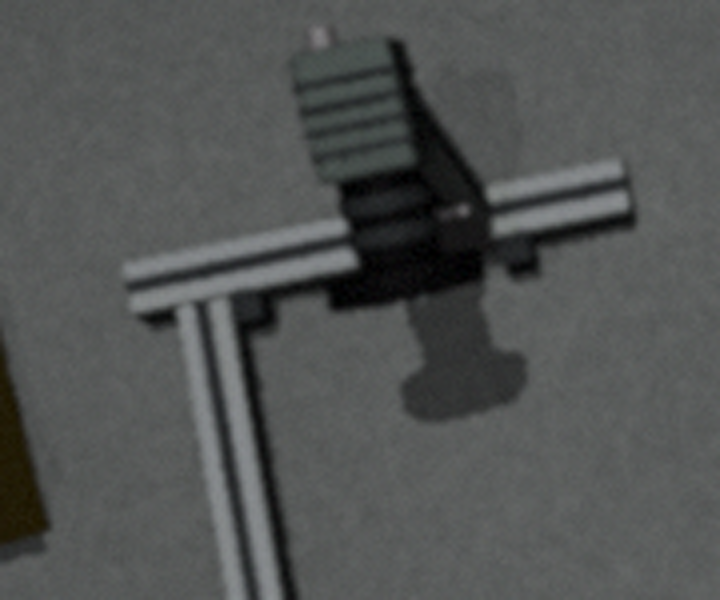

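View pics/c2b.png

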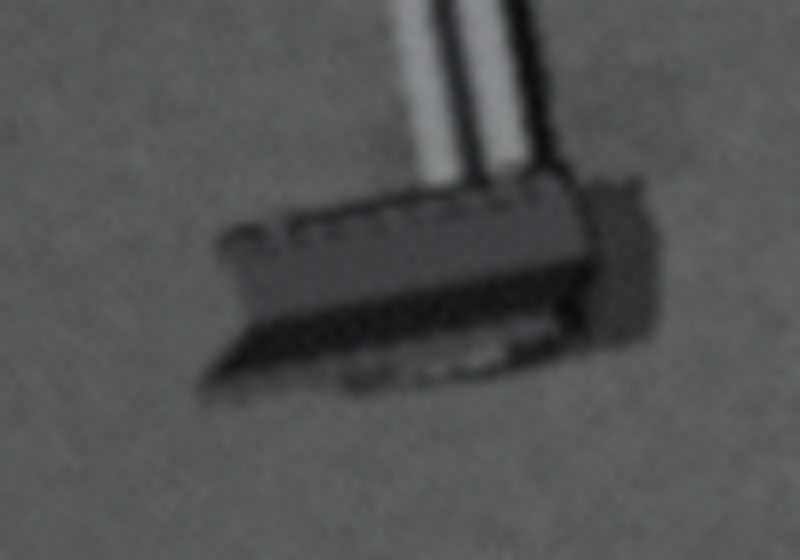

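View pics/c3.png

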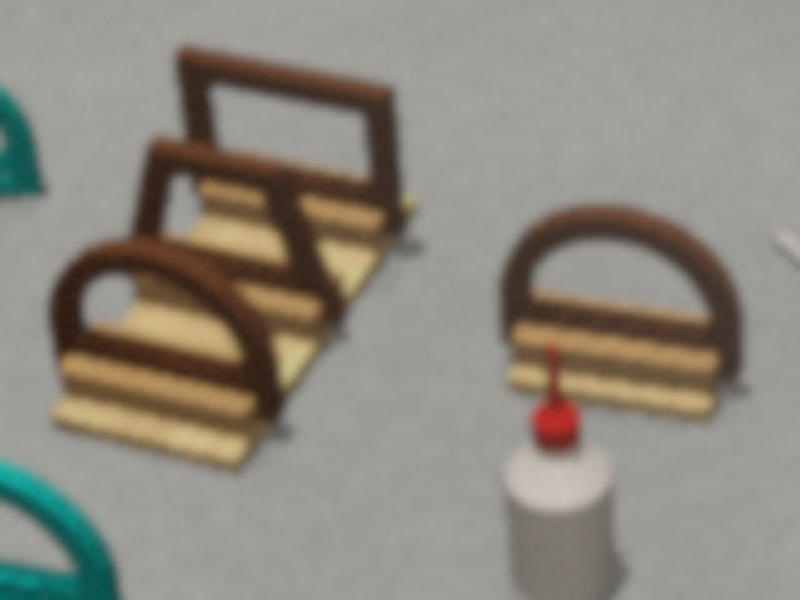

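View pics/c4.png

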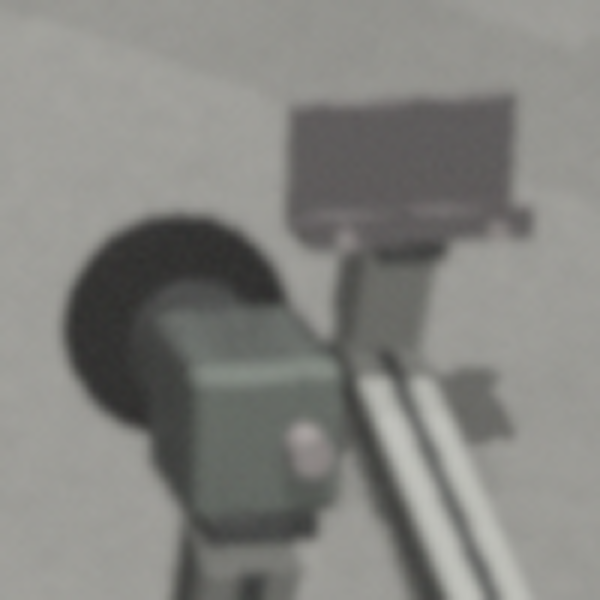

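```bash
cat > h.py <<'E'
from bench import *
import cv2,numpy as np
from scipy.optimize import least_squares
from scipy.spatial.transform import Rotation as Ro
CAL={n:get_calibration(n) for n in("scene","top")}
def proj(X,n):
    c=CAL[n]; p=np.atleast_2d(X)@c["R"].T+c["t"]; s=p[:,:2]/p[:,2:]
    s=s*(1+c["k1"]*(s**2).sum(1,keepdims=True)); K=c["camera_matrix"]
    return s*K[0,0]+K[:2,2]
def ray(uv,n):
    c=CAL[n];K=c["camera_matrix"]; d=cv2.undistortPoints(np.array([[uv]],float),K,np.array([c["k1"],0,0,0]),P=None)[0,0]
    o=-c["R"].T@c["t"]; return o,c["R"].T@np.array([d[0],d[1],1])
def onz(uv,n,z):
    o,d=ray(uv,n); return o+d*(z-o[2])/d[2]
def frame(x,y,z,yaw,lean=0):
    T=np.eye(4);T[:3,:3]=Ro.from_euler('z',yaw).as_matrix()@Ro.from_euler('y',-lean).as_matrix();T[:3,3]=x,y,z;return T
def ap(T,P): return np.atleast_2d(P)@T[:3,:3].T+T[:3,3]
def fit(obs,z,lean,x0):
    def r(p):
        T=frame(p[0],p[1],z,p[2],lean); return np.concatenate([(proj(ap(T,np.array(P)/1000),n)[0]-np.array(uv)) for n,P,uv in obs])
    s=least_squares(r,x0,loss='soft_l1'); return s.x,r(s.x)
def crop(n,im,a,b,x,y,f,lines,fn):
    c=cv2.resize(im[b:y,a:x],None,fx=f,fy=f,interpolation=cv2.INTER_CUBIC)
    for L,col in lines:
        q=((proj(L,n)-[a,b]+.5)*f-.5).round().astype(int); cv2.polylines(c,[q.reshape(-1,1,2)],False,col,1)
    cv2.imwrite(fn,c)
def dshape():
    a=np.linspace(0,np.pi,25); # outline: foot at z -45..-?, arch
    return np.array([[0,60,-45]]+[[0,60*np.cos(t),-15+60*np.sin(t)] for t in a]+[[0,-60,-45],[0,60,-45]])/1000
E
cat > f.py <<'E'
from h import *
un=lambda p,o,f:((p[0]+.5)/f-.5+o[0],(p[1]+.5)/f-.5+o[1])
C1=lambda *p:un(p,(280,190),4.4); C2=lambda *p:un(p,(90,220),8); C3=lambda *p:un(p,(190,215),5); C4=lambda *p:un(p,(400,225),6)
t='top';s='scene'
blk,r=fit([(t,(28,50,10),C1(77,178)),(t,(28,-50,10),C1(277,203)),(t,(-28,-50,10),C1(262,312)),(t,(-28,50,10),C1(62,283)),
 (s,(28,50,10),C3(508,366)),(s,(28,-50,10),C3(715,402))],0,0,[.5,-.1,0]); print('block',blk,r.round(1))
rk,r=fit([(t,(107.5,50,10),C1(510,60)),(t,(107.5,-50,10),C1(702,98)),(t,(-107.5,-50,10),C1(617,518)),(t,(-107.5,50,10),C1(422,480)),
 (s,(107.5,50,10),C3(55,408)),(s,(107.5,-50,10),C3(243,455))],0,0,[.5,-.2,0]); print('rack',rk,r.round(1))
rs,r=fit([(t,(0,45,0),C2(245,325)),(t,(0,-45,0),C2(590,262)),(t,(0,45,45),C2(205,390)),
 (s,(0,45,45),C4(513,97)),(s,(0,-45,45),C4(291,106))],.1,.35,[.5,.25,0]); print('rest',rs,r.round(1))
np.savez('f.npz',blk=blk,rk=rk,rs=rs)
R=frame(rs[0],rs[1],.1,rs[2],.35); V=ap(R,[.006,-.15,.045])[0]; print('view',V,'lens',V+.215*R[:3,0])
print('ring in scene/top', proj(V+.215*R[:3,0],s),proj(V+.215*R[:3,0],t))
ring=V+.215*R[:3,0]+np.array([.036*(np.cos(a)*R[:3,1]+np.sin(a)*R[:3,2]) for a in np.linspace(0,6.3,30)])
box=lambda T,a,b,z:ap(T,np.array([[a,b,z],[a,-b,z],[-a,-b,z],[-a,b,z],[a,b,z]])/1000)
B=frame(blk[0],blk[1],0,blk[2]);K=frame(rk[0],rk[1],0,rk[2])
S=frame(*ap(B,[0,0,.055])[0],blk[2]); M=frame(*ap(K,[.075,0,.055])[0],rk[2])
print('S',S[:3,3],'M',M[:3,3])
G=(0,255,0);Y=(255,255,0)
ln=[(box(B,28,50,10),G),(box(K,107.5,50,10),G),(ap(S,dshape()),Y),(ap(M,dshape()),Y)]
bd=[(ap(R,np.array([[0,45,0],[0,45,45],[0,-45,45],[0,-45,0],[0,45,0],[20,45,0],[20,-45,0],[0,-45,0]])/1000),G),(ring,Y)]
T=cv2.imread('pics/top0.png');Sc=cv2.imread('pics/scene0.png')
crop(t,T,280,190,460,320,4.4,ln,'pics/o1.png');crop(s,Sc,190,215,350,335,5,ln,'pics/o3.png')
crop(t,T,90,60,220,290,2.6,bd,'pics/o2.png');crop(s,Sc,400,225,500,325,6,bd,'pics/o4.png')
E
python3 f.py
```

```text
block [ 0.53705636 -0.0963343  -0.11460696] [ -0.   -0.6  -0.1  -0.4   0.1   0.2   0.1   1.   39.7   7.7 -42.1  -5.9]
rack [ 0.51764058 -0.29308946 -0.19529588] [ -0.3  -0.6   0.    0.3   0.2   0.5   0.1  -0.1  35.8   9.4 -39.4  -9. ]
rest [0.50764134 0.2593671  0.21502675] [ 0.5  0.1  0.4 -0.9 -1.2 -0.2  0.4 -1.7 -0.3 -1. ]
view [0.53007876 0.11073168 0.14432916] lens [0.72739278 0.1538257  0.21805219]
ring in scene/top [[427.71991364 276.40295831]] [[182.16434422 133.58265704]]
S [ 0.53705636 -0.0963343   0.055     ] M [ 0.59121485 -0.30764372  0.055     ]
```

```bash
sed -i "s/(s,(28,50,10),C3(508,366)),(s,(28,-50,10)/(s,(28,-50,10),C3(508,366)),(s,(28,50,10)/; s/(s,(107.5,50,10),C3(55,408)),(s,(107.5,-50,10)/(s,(107.5,-50,10),C3(55,408)),(s,(107.5,50,10)/" f.py; python3 f.py
```

```text
block [ 0.53648593 -0.09574706 -0.11578321] [-0.3 -0.3 -0.4 -0.1 -0.2  0.5 -0.2  1.2 -0.4  1.1 -1.5  0.4]
rack [ 0.51731216 -0.29210271 -0.18948459] [-1.1 -0.4 -0.6  0.2  0.1  0.6 -0.1  0.2 -1.2  0.4 -1.  -0.1]
rest [0.50764134 0.2593671  0.21502675] [ 0.5  0.1  0.4 -0.9 -1.2 -0.2  0.4 -1.7 -0.3 -1. ]
view [0.53007876 0.11073168 0.14432916] lens [0.72739278 0.1538257  0.21805219]
ring in scene/top [[427.71991364 276.40295831]] [[182.16434422 133.58265704]]
S [ 0.53648593 -0.09574706  0.055     ] M [ 0.59096977 -0.30622917  0.055     ]
```

View pics/o1.png

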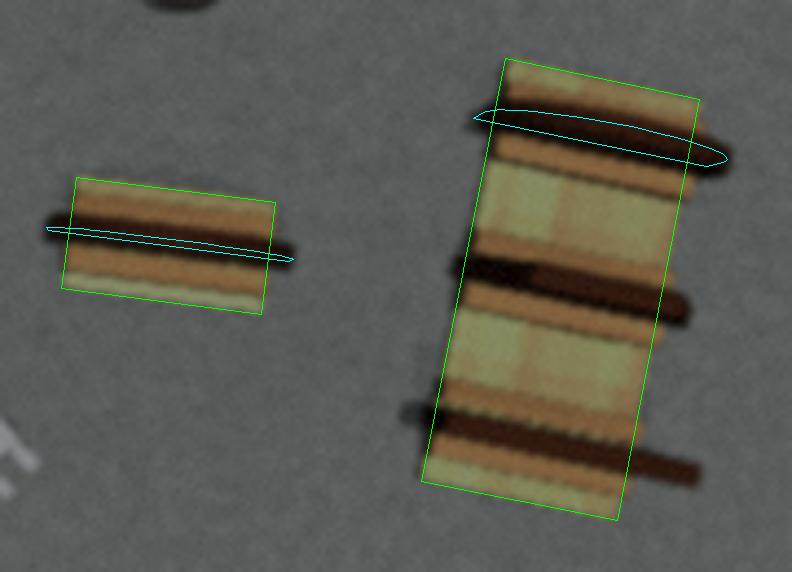

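View pics/o2.png

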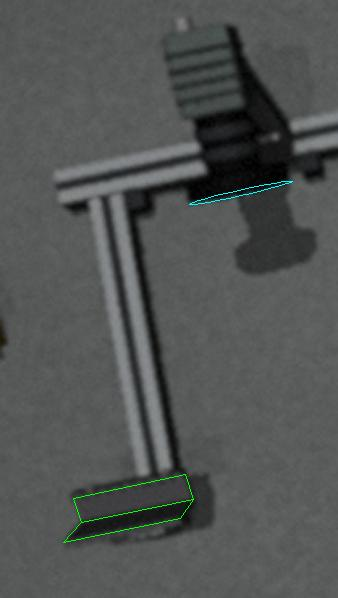

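View pics/o3.png

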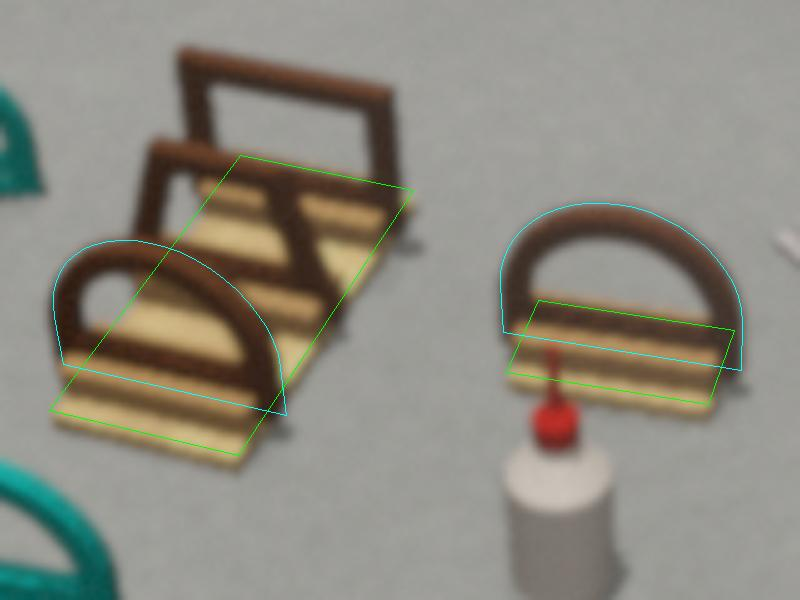

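View pics/o4.png

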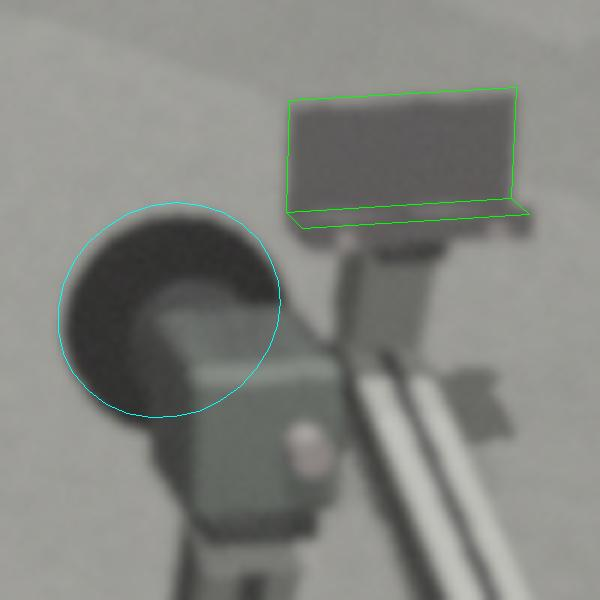

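Call:
{"name": "jog_arm", "arguments": {
  "moves": [
    [0,0,-0.11,28,-51,0,50],
    [0,0,-0.11,28,-51,0,50],
    [0,0,-0.11,28,-51,0,50],
    [0,0,-0.11,28,-51,0,50],
    [0,0,-0.11,28,-51,0,50],
    [0,0,-0.11,28,-51,0,50],
    [0,0,-0.11,29,-51,0,50],
    [0,0,-0.11,29,-51,0,50],
    [0,0,-0.11,29,-51,0,50],
    [0,0,-0.11,29,-51,0,50],
    [0,0,-0.11,29,-51,0,50],
    [0,0,-0.116,29,-49,0,50]
  ]
}}

```text
time: 2.6
tool_pos: [0.5369, -0.0974, 0.3029]
ee_rot: [-3.141, -0.001, -0.12]
wrist_force: [1.1, 0.6, 1.0]
width: 0.0499
```

Call:
{"name": "jog_arm", "arguments": {
  "moves": [
    [0,0,0,0,0,0,50],
    [0,0,0,0,0,0,50],
    [0,0,0,0,0,0,50]
  ]
}}

```text
time: 2.98
tool_pos: [0.5357, -0.0941, 0.3031]
ee_rot: [-3.141, -0.001, -0.114]
wrist_force: [-0.1, 0.9, 0.4]
width: 0.0497
```

Call:
{"name": "jog_arm", "arguments": {
  "moves": [
    [0,0,0,0,0,-30,50],
    [0,0,0,0,0,-30,50],
    [0,0,0,0,0,-25,50],
    [0,0,0,0,0,0,50],
    [0,0,0,0,0,0,50]
  ]
}}

```text
time: 3.6
tool_pos: [0.5365, -0.0948, 0.2193]
ee_rot: [3.141, -0.002, -0.115]
wrist_force: [0.0, -0.5, 0.8]
width: 0.0499
```

```bash
cat > look.py <<'E'
import sys
from h import *
f=np.load('f.npz')
o=get_obs(); print(o['time'],o['tool_pos'].round(4),o['ee_rot'].round(3),o['wrist_force'].round(1),o['width'])
tag=sys.argv[1]
Rt=Ro.from_euler('xyz',o['ee_rot']).as_matrix(); tp=o['tool_pos']; w=o['width']/2
# pad outlines (inner faces) 
L=[(tp+(Rt@np.array([[s*w,-.008,.0],[s*w,-.008,.097],[s*w,.008,.097],[s*w,.008,.0]]).T).T,(0,255,255)) for s in(1,-1)]
g=tp+Rt@[0,0,.078]
for n in("scene","top"):
    im=np.ascontiguousarray(snapshot(n)[:,:,::-1]); cv2.imwrite(f"pics/{tag}_{n}_raw.png",im)
    c=proj(g,n)[0]; W,H=(130,100) if n=='scene' else (130,100)
    a=int(np.clip(c[0]-W/2,0,640-W));b=int(np.clip(c[1]-H/2,0,480-H))
    crop(n,im,a,b,a+W,b+H,6,L if len(sys.argv)<3 else [],f"pics/{tag}_{n}.png"); print(n,a,b)
E
python3 look.py d1
```

```text
3.6 [ 0.5365 -0.0948  0.2193] [ 3.141e+00 -2.000e-03 -1.150e-01] [ 0.  -0.5  0.8] 0.04991317117893733
scene 248 191
top 253 193
```

View pics/d1_scene.png

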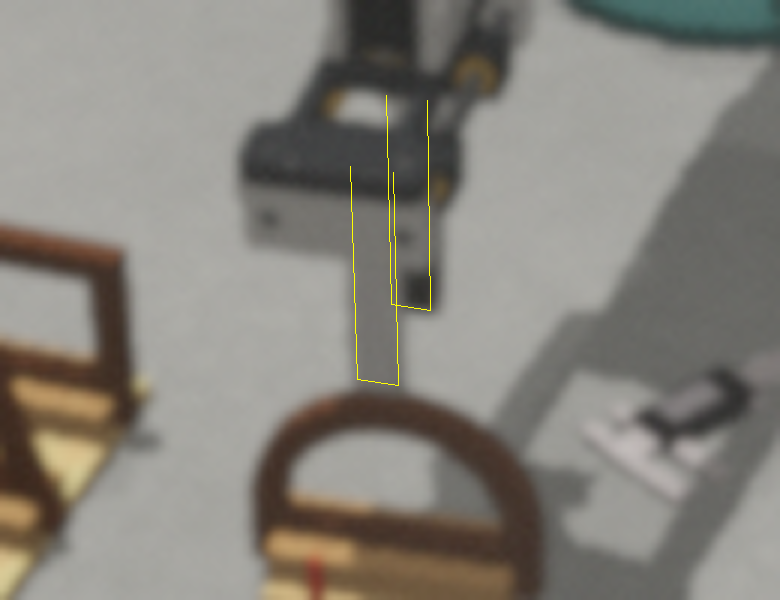

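View pics/d1_top.png

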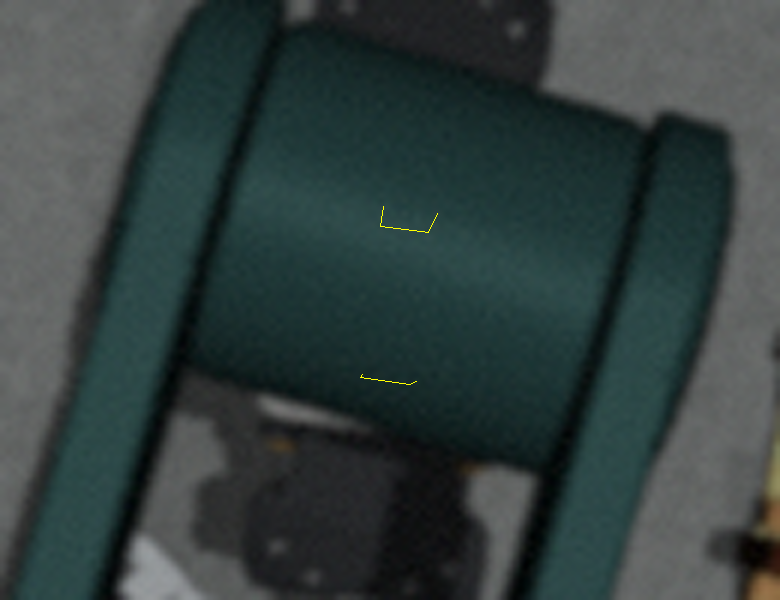

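```bash
sed -i 's/^    return s\*K\[0,0\]+K\[:2,2\]/    return s*K[0,0]+K[:2,2]+(np.array([.8,1.4]) if n=="scene" else 0)/' h.py; python3 f.py
```

```text
block [ 0.53626172 -0.09617536 -0.11656333] [-0.1 -0.2 -0.2 -0.  -0.   0.6 -0.   1.3  0.2  2.4 -0.9  1.7]
rack [ 0.51681523 -0.29257082 -0.19335454] [-0.6 -0.2 -0.3  0.6  0.1  0.8 -0.1  0.3 -0.6  1.6 -0.6  1.2]
rest [0.50690278 0.25841646 0.2049796 ] [ 0.9  0.3  0.9 -0.3 -0.8 -0.1  0.9 -0.4  0.1  0.1]
view [0.52784574 0.10956312 0.14432916] lens [0.72558276 0.15067255 0.21805219]
ring in scene/top [[426.83507184 277.07673285]] [[183.8662369 134.5803599]]
S [ 0.53626172 -0.09617536  0.055     ] M [ 0.59041762 -0.30698222  0.055     ]
```

View pics/o4.png

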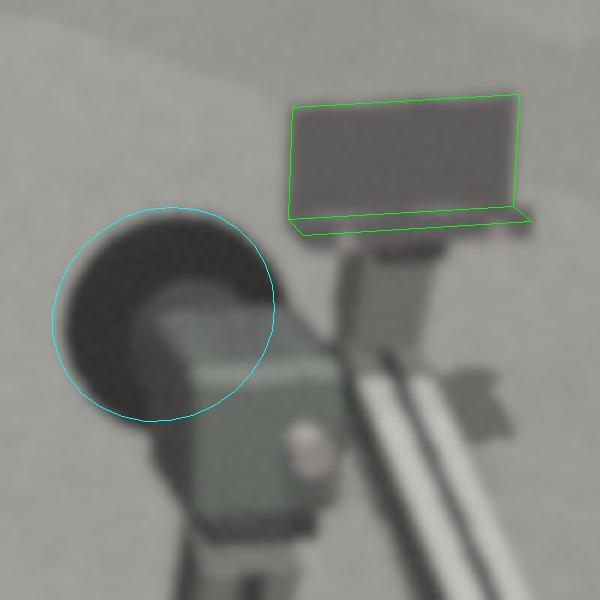

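View pics/o3.png

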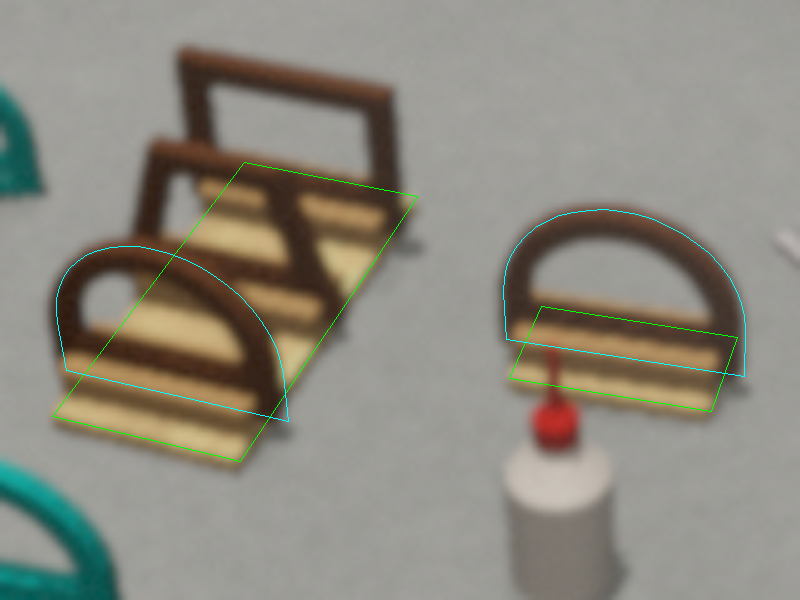

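```bash
sed -i "s/ (s,(0,45,45),C4(513,97))/ (s,(221,-150,45),C4(175,322)),&/" f.py; python3 f.py
```

```text
block [ 0.53626172 -0.09617536 -0.11656333] [-0.1 -0.2 -0.2 -0.  -0.   0.6 -0.   1.3  0.2  2.4 -0.9  1.7]
rack [ 0.51681523 -0.29257082 -0.19335454] [-0.6 -0.2 -0.3  0.6  0.1  0.8 -0.1  0.3 -0.6  1.6 -0.6  1.2]
rest [0.5072979  0.25859027 0.22031482] [ 0.9  0.4  0.8 -0.8 -0.7  0.1 -0.  -0.4  0.8 -0.5  0.2  0.4]
view [0.530521   0.11007558 0.14432916] lens [0.72760437 0.15421241 0.21805219]
ring in scene/top [[428.72677593 277.88869422]] [[181.95551849 133.46603209]]
S [ 0.53626172 -0.09617536  0.055     ] M [ 0.59041762 -0.30698222  0.055     ]
```

Call:
{"name": "jog_arm", "arguments": {
  "moves": [
    [0,0,0,0,0,-20,50],
    [0,0,0,0,0,-20,50],
    [0,0,0,0,-1,-10,50],
    [0,0,0,0,0,0,50],
    [0,0,0,0,0,0,50]
  ]
}}

```text
time: 4.32
tool_pos: [0.5367, -0.0966, 0.1689]
ee_rot: [3.141, -0.002, -0.116]
wrist_force: [0.9, 1.0, 0.6]
width: 0.0497
```

Call:
{"name": "jog_arm", "arguments": {
  "moves": [
    [0,0,0,0,0,0,0],
    [0,0,0,0,0,0,0],
    [0,0,0,0,0,0,0],
    [0,0,0,0,0,0,0],
    [0,0,0,0,0,0,0],
    [0,0,0,0,0,0,0]
  ]
}}

```text
time: 5.08
tool_pos: [0.5362, -0.0964, 0.1677]
ee_rot: [-3.142, -0.0, -0.116]
wrist_force: [-0.1, -0.4, 0.9]
width: 0.0118
```

Call:
{"name": "jog_arm", "arguments": {
  "moves": [
    [0,0,0,0,0,15,0],
    [0,0,0,0,0,30,0],
    [0,0,0,0,0,40,0],
    [0,0,0,0,0,40,0],
    [0,0,0,0,0,0,0],
    [0,0,0,0,0,0,0]
  ]
}}

```text
time: 5.82
tool_pos: [0.5358, -0.0963, 0.2921]
ee_rot: [-3.141, 0.001, -0.116]
wrist_force: [0.8, 0.0, -1.4]
width: 0.0118
```

```bash
cat > tgt.py <<'E'
import sys
from h import *
rs=np.load('f.npz')['rs']; R=frame(rs[0],rs[1],.1,rs[2],.35)
p=np.array([float(v) for v in sys.argv[1:4]])/1000; off=float(sys.argv[4])/1000  # handle mid in rest frame, TCP offset
tp=ap(R,p)[0]+off*R[:3,2]; Rt=np.c_[R[:3,0],-R[:3,1],-R[:3,2]]
o=get_obs(); Rc=Ro.from_euler('xyz',o['ee_rot']).as_matrix()
print('tcp target',tp.round(4),'now',o['tool_pos'].round(4))
d=(tp-o['tool_pos'])*1000; print('shift mm',d.round(1),'turn',Ro.from_matrix(Rt@Rc.T).as_rotvec().round(3))
m=o['tool_pos']+Rc@[0,0,off]; print('handle mid in rest',((R[:3,:3].T@(m-R[:3,3]))*1000).round(1),'axes mm of rest x,y,z',R[:3,:3].T.round(3).tolist())
E
python3 tgt.py 9 0 80 113; python3 look.py d2 x
```

```text
tcp target [0.451  0.246  0.2844] now [ 0.5358 -0.0963  0.2921]
shift mm [-84.8 342.3  -7.7] turn [ 0.018 -0.352  0.333]
handle mid in rest [ -19.7 -352.5   91.4] axes mm of rest x,y,z [[0.917, 0.205, 0.343], [-0.219, 0.976, 0.0], [-0.335, -0.075, 0.939]]
5.825 [ 0.5358 -0.0963  0.2921] [-3.141e+00  1.000e-03 -1.160e-01] [ 0.8  0.  -1.4] 0.01179318588233521
scene 247 165
top 254 192
```

View pics/d2_scene.png

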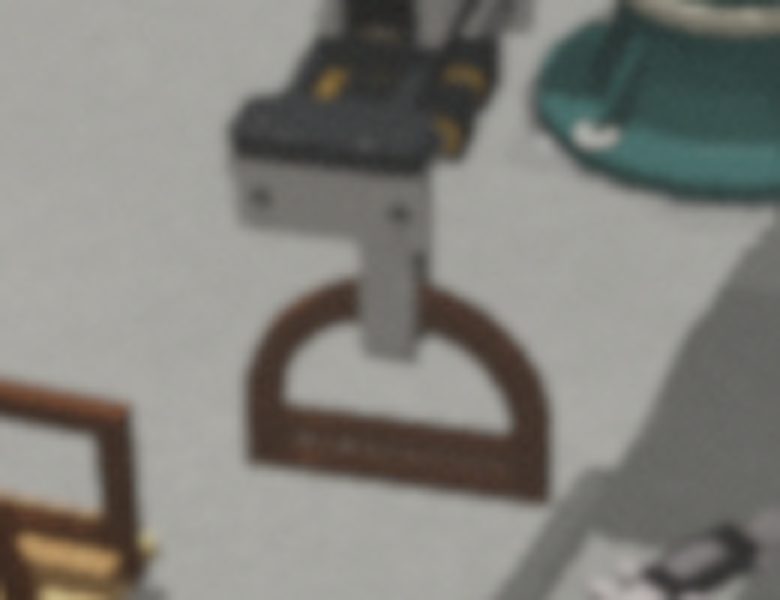

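Call:
{"name": "jog_arm", "arguments": {
  "moves": [
    [0.002,-0.035,0.033,-8,34,10,0],
    [0.002,-0.035,0.033,-8,34,10,0],
    [0.002,-0.035,0.033,-8,34,10,0],
    [0.002,-0.035,0.033,-8,34,10,0],
    [0.002,-0.035,0.033,-8,34,0,0],
    [0.002,-0.035,0.033,-9,34,0,0],
    [0.002,-0.035,0.033,-9,34,0,0],
    [0.002,-0.035,0.033,-9,34,-8,0],
    [0.002,-0.036,0.034,-9,35,-10,0],
    [0.0,-0.036,0.034,-9,35,-10,0],
    [0,0,0,0,0,-10,0],
    [0,0,0,0,0,0,0]
  ]
}}

```text
time: 7.42
tool_pos: [0.4505, 0.245, 0.2921]
ee_rot: [3.14, -0.346, 0.22]
wrist_force: [0.3, 0.2, -0.8]
width: 0.0119
```

Call:
{"name": "jog_arm", "arguments": {
  "moves": [
    [0,0,0,0,0,0,0],
    [0,0,0,0,0,0,0],
    [0,0,0,0,0,0,0]
  ]
}}

```text
time: 7.8
tool_pos: [0.4516, 0.2451, 0.2953]
ee_rot: [3.142, -0.351, 0.219]
wrist_force: [-0.3, -0.1, -0.8]
width: 0.0118
```

```bash
python3 tgt.py 9 0 55 113; python3 look.py d3 x
```

```text
tcp target [0.4593 0.2478 0.2609] now [0.4516 0.2451 0.2953]
shift mm [  7.7   2.7 -34.4] turn [-0.     0.001  0.002]
handle mid in rest [13.3 -1.1 90.1] axes mm of rest x,y,z [[0.917, 0.205, 0.343], [-0.219, 0.976, 0.0], [-0.335, -0.075, 0.939]]
7.8 [0.4516 0.2451 0.2953] [ 3.142 -0.351  0.219] [-0.3 -0.1 -0.8] 0.011825501684053018
scene 404 158
top 58 221
```

View pics/d3_scene.png

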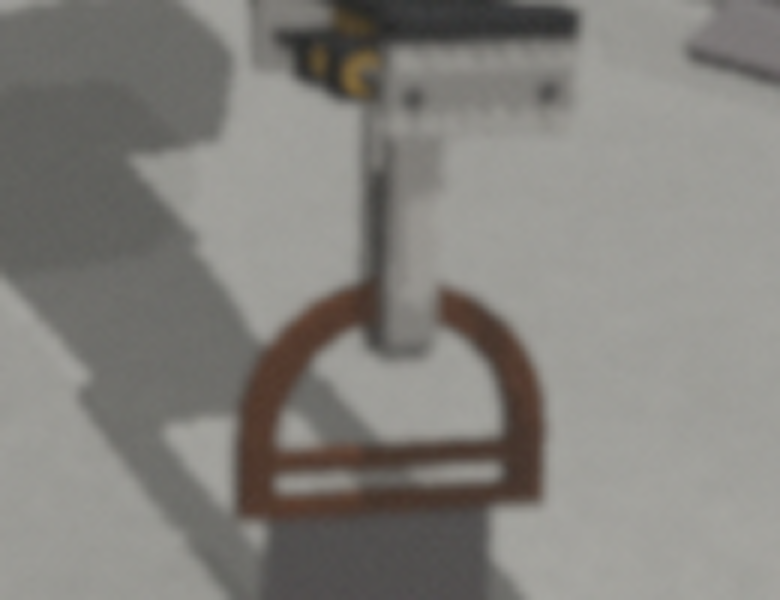

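View pics/d3_top.png

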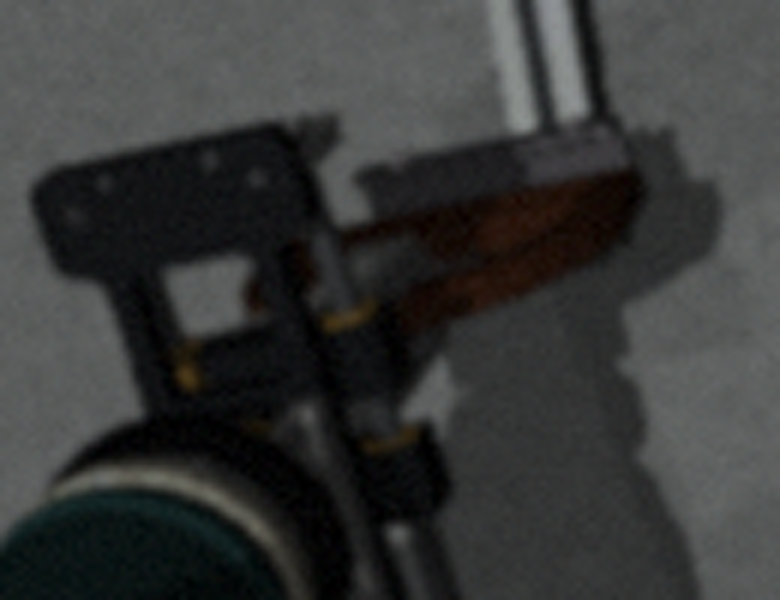

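Call:
{"name": "jog_arm", "arguments": {
  "moves": [
    [0,0,0,3,0,-11,0],
    [0,0,0,3,0,-11,0],
    [0,0,0,3,0,-11,0],
    [0,0,0,0,0,0,0],
    [0,0,0,0,0,0,0],
    [0,0,0,0,0,0,0]
  ]
}}

```text
time: 8.65
tool_pos: [0.4604, 0.2457, 0.2624]
ee_rot: [-3.142, -0.352, 0.22]
wrist_force: [1.3, -0.4, -1.4]
width: 0.0119
```

```bash
python3 tgt.py 9 0 46 113; python3 look.py d4 x
```

```text
tcp target [0.4623 0.2485 0.2524] now [0.4604 0.2457 0.2624]
shift mm [ 2.   2.8 -9.9] turn [-0.     0.002  0.001]
handle mid in rest [10.2 -2.3 56.2] axes mm of rest x,y,z [[0.917, 0.205, 0.343], [-0.219, 0.976, 0.0], [-0.335, -0.075, 0.939]]
8.65 [0.4604 0.2457 0.2624] [-3.142 -0.352  0.22 ] [ 1.3 -0.4 -1.4] 0.011898198648302964
scene 403 173
top 64 216
```

View pics/d4_scene.png

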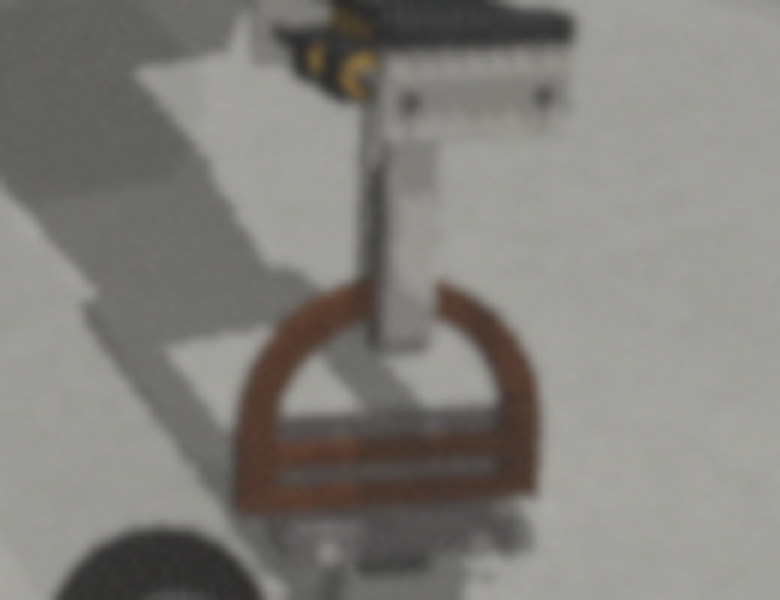

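View pics/d4_top.png

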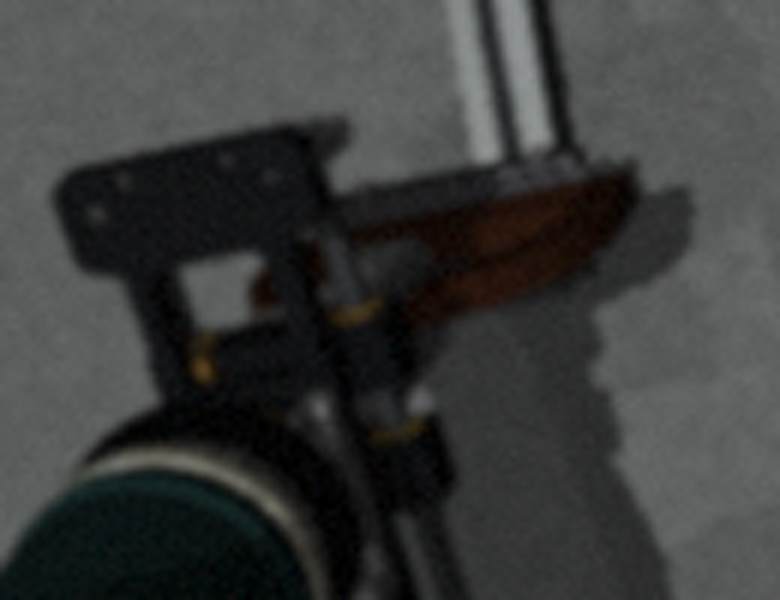

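Call:
{"name": "jog_arm", "arguments": {
  "moves": [
    [0,0,0,1,1,-3,0],
    [0,0,0,1,1,-3,0],
    [0,0,0,1,0,-3,0],
    [0,0,0,0,0,0,0],
    [0,0,0,0,0,0,0]
  ]
}}

```text
time: 9.38
tool_pos: [0.4632, 0.2476, 0.2527]
ee_rot: [3.141, -0.351, 0.22]
wrist_force: [-0.4, 0.0, -0.7]
width: 0.0118
```

```bash
python3 tgt.py 7 0 45 113; python3 look.py d5 x
```

```text
tcp target [0.4608 0.2482 0.2508] now [0.4632 0.2476 0.2527]
shift mm [-2.3  0.6 -1.8] turn [0.    0.001 0.001]
handle mid in rest [ 9.7 -1.2 46. ] axes mm of rest x,y,z [[0.917, 0.205, 0.343], [-0.219, 0.976, 0.0], [-0.335, -0.075, 0.939]]
9.375 [0.4632 0.2476 0.2527] [ 3.141 -0.351  0.22 ] [-0.4  0.  -0.7] 0.011793202419062971
scene 403 177
top 65 215
```

View pics/d5_scene.png

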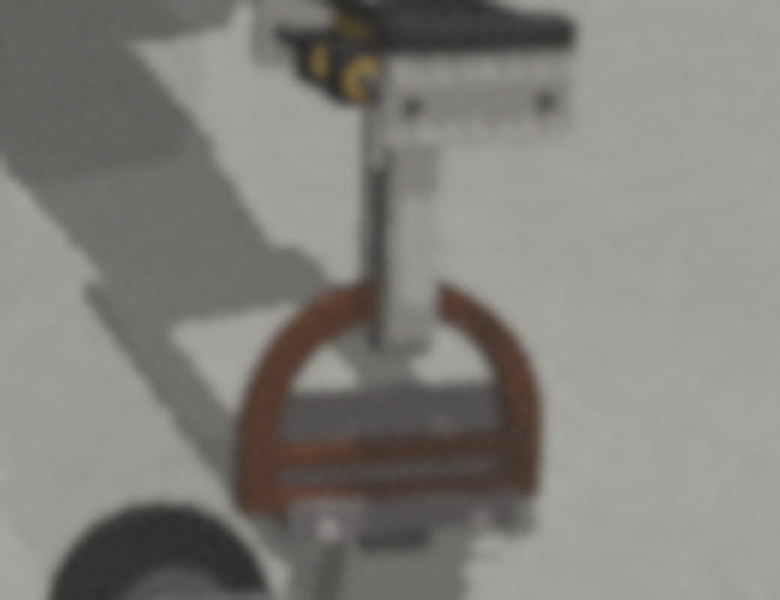

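Call:
{"name": "jog_arm", "arguments": {
  "moves": [
    [0,0,0,0,0,-1,0],
    [0,0,0,0,0,0,0],
    [0,0,0,0,0,0,0]
  ]
}}

```text
time: 9.85
tool_pos: [0.4632, 0.2476, 0.2517]
ee_rot: [3.141, -0.351, 0.22]
wrist_force: [0.5, 0.6, -0.3]
width: 0.0118
```

Call:
{"name": "jog_arm", "arguments": {
  "moves": [
    [0,0,0,0,0,-1,0],
    [0,0,0,0,0,0,0],
    [0,0,0,0,0,0,0]
  ]
}}

```text
time: 10.22
tool_pos: [0.4632, 0.2477, 0.2511]
ee_rot: [3.142, -0.351, 0.22]
wrist_force: [-0.2, -0.8, 1.5]
width: 0.0118
```

Call:
{"name": "jog_arm", "arguments": {
  "moves": [
    [0,0,0,0,0,-1,0],
    [0,0,0,0,0,0,0],
    [0,0,0,0,0,0,0]
  ]
}}

```text
time: 10.6
tool_pos: [0.4633, 0.2477, 0.251]
ee_rot: [-3.141, -0.352, 0.22]
wrist_force: [-2.7, -1.2, 4.8]
width: 0.0118
```

Call:
{"name": "jog_arm", "arguments": {
  "moves": [
    [0,0,0,0,0,1,0],
    [0,0,0,-1,0,0,0],
    [0,0,0,-1,-0.5,-0.7,0],
    [0,0,0,0,0,0,0],
    [0,0,0,0,0,0,0]
  ]
}}

```text
time: 11.22
tool_pos: [0.4614, 0.2472, 0.2504]
ee_rot: [3.142, -0.352, 0.22]
wrist_force: [0.0, 0.3, 3.1]
width: 0.0118
```

Call:
{"name": "jog_arm", "arguments": {
  "moves": [
    [0,0,0,-1,-0.2,-0.4,0],
    [0,0,0,0,0,0,0],
    [0,0,0,0,0,0,0]
  ]
}}

```text
time: 11.6
tool_pos: [0.4604, 0.2469, 0.25]
ee_rot: [3.141, -0.352, 0.22]
wrist_force: [0.5, 0.2, 3.6]
width: 0.0116
```

Call:
{"name": "jog_arm", "arguments": {
  "moves": [
    [0,0,0,-1,-0.2,-0.4,0],
    [0,0,0,0,0,0,0],
    [0,0,0,0,0,0,0]
  ]
}}

```text
time: 11.98
tool_pos: [0.4597, 0.2468, 0.2498]
ee_rot: [3.141, -0.353, 0.22]
wrist_force: [4.3, 0.5, 2.9]
width: 0.0116
```

Call:
{"name": "jog_arm", "arguments": {
  "moves": [
    [0,0,0,0.5,0,0.3,0],
    [0,0,0,0,0,0,16],
    [0,0,0,0,0,0,24],
    [0,0,0,0,0,0,40],
    [0,0,0,0,0,0,40],
    [0,0,0,0,0,0,40],
    [0,0,0,0,0,0,40]
  ]
}}

```text
time: 12.85
tool_pos: [0.4596, 0.2467, 0.2495]
ee_rot: [3.141, -0.35, 0.22]
wrist_force: [-0.3, 0.6, -1.3]
width: 0.0402
```

```bash
python3 look.py d6 x
```

```text
12.85 [0.4596 0.2467 0.2495] [ 3.141 -0.35   0.22 ] [-0.3  0.6 -1.3] 0.04024346708494424
scene 402 177
top 66 217
```

View pics/d6_scene.png

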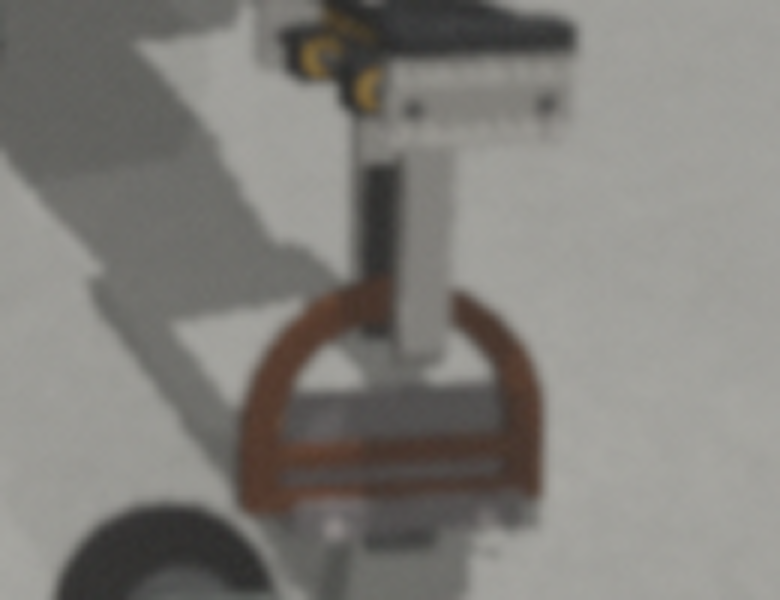

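Call:
{"name": "jog_arm", "arguments": {
  "moves": [
    [0,0,0,-3.4,-0.8,9.4,40],
    [0,0,0,-6.7,-1.5,18.8,40],
    [0,0,0,-6.7,-1.5,18.8,40],
    [0,0,0,-6.7,-1.5,18.8,40],
    [0,0,0,-4,-1,12,40],
    [0,0,0,0,0,0,40],
    [0,0,0,0,0,0,40]
  ]
}}

```text
time: 13.82
tool_pos: [0.432, 0.2403, 0.3265]
ee_rot: [3.141, -0.349, 0.22]
wrist_force: [-0.3, 0.6, -0.4]
width: 0.04
```

```bash
python3 look.py d7 x
python3 - <<'E'
from h import *
rk=np.load('f.npz')['rk']; o=get_obs(); Rc=Ro.from_euler('xyz',o['ee_rot']).as_matrix()
Rt=(Ro.from_euler('z',rk[2])*Ro.from_euler('x',np.pi)).as_matrix()
print('turn',Ro.from_matrix(Rt@Rc.T).as_rotvec(),'shift',(np.array([.5904,-.307,.30])-o['tool_pos'])*1e3)
im=cv2.imread('pics/d7_scene_raw.png');cv2.imwrite('pics/d7s.png',cv2.resize(im[200:300,400:520],None,fx=6,fy=6,interpolation=cv2.INTER_CUBIC))
im=cv2.imread('pics/d7_top_raw.png');cv2.imwrite('pics/d7t.png',cv2.resize(im[210:310,80:200],None,fx=6,fy=6,interpolation=cv2.INTER_CUBIC))
E
```

```text
13.825 [0.432  0.2403 0.3265] [ 3.141 -0.349  0.22 ] [-0.3  0.6 -0.4] 0.040022510246576146
scene 403 142
top 54 233
turn [-0.00395027  0.35099722 -0.40894719] shift [ 158.3619765  -547.28200836  -26.09290441]
```

View pics/d7s.png

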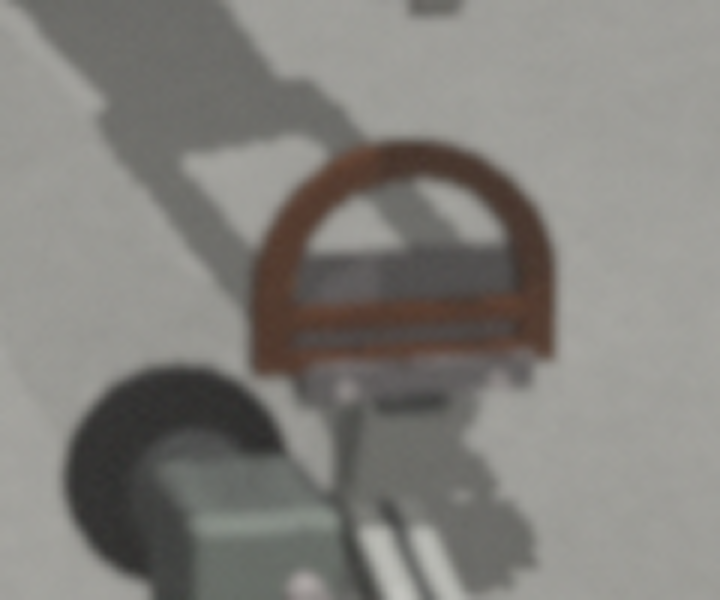

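Candidates for the match: the brown half-round in the rack's +x groove (scene 223,283; top 416,218), and three turquoise half-rounds lying loose on the bench (top 435,156; 488,204; 496,292). The brown one in the rack fits the description, and the enlarged crops c1 and c3 confirmed it. The crop above shows the sample seated and let go on the rest at about (467,243).

Call:
{"name": "jog_arm", "arguments": {
  "moves": [
    [0,0.032,-0.037,14,-49,0,40],
    [0,0.032,-0.037,14,-50,0,40],
    [0,0.032,-0.037,14,-50,0,40],
    [0,0.032,-0.037,14,-50,0,40],
    [0,0.032,-0.037,14,-50,0,40],
    [-0.001,0.032,-0.037,14,-50,0,40],
    [-0.001,0.032,-0.037,14,-50,0,40],
    [-0.001,0.032,-0.037,15,-50,-4,40],
    [-0.001,0.032,-0.037,15,-50,-6,40],
    [0,0.032,-0.037,15,-50,-8,40],
    [0,0.031,-0.039,15,-48,-8,40],
    [0,0,0,0,0,0,40]
  ]
}}

```text
time: 15.42
tool_pos: [0.5902, -0.3099, 0.2958]
ee_rot: [-3.139, 0.005, -0.198]
wrist_force: [-0.5, 0.5, 0.7]
width: 0.0399
```

Call:
{"name": "jog_arm", "arguments": {
  "moves": [
    [0,0,0,0,0,0,40],
    [0,0,0,0,0,0,40]
  ]
}}

```text
time: 15.68
tool_pos: [0.5901, -0.3053, 0.3024]
ee_rot: [-3.141, -0.004, -0.192]
wrist_force: [-0.7, 1.0, -0.1]
width: 0.0401
```

Descend partway (fingertips to ~0.115, above the handle top at 0.100) and look.

Call:
{"name": "jog_arm", "arguments": {
  "moves": [
    [0,0,0,0,0,-30,40],
    [0,0,0,0,0,-30,40],
    [0,0,0,0,-1,-30,40],
    [0,0,0,0,0,0,40],
    [0,0,0,0,0,0,40]
  ]
}}

```text
time: 16.3
tool_pos: [0.5906, -0.3071, 0.2136]
ee_rot: [3.141, -0.005, -0.193]
wrist_force: [-0.3, 0.1, 0.1]
width: 0.0397
```

```bash
python3 look.py e1
```

```text
16.3 [ 0.5906 -0.3071  0.2136] [ 3.141 -0.005 -0.193] [-0.3  0.1  0.1] 0.0397484091010226
scene 153 202
top 362 166
```

View pics/e1_scene.png

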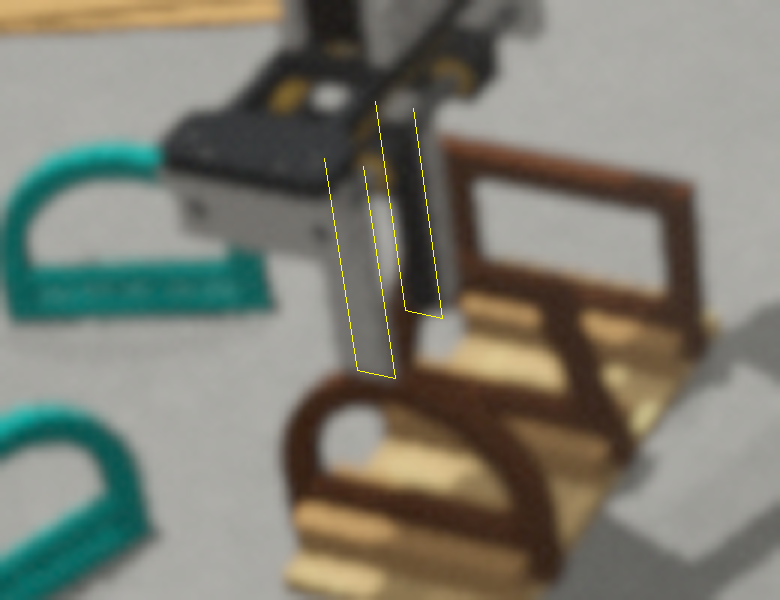

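Call:
{"name": "jog_arm", "arguments": {
  "moves": [
    [0,0.002,0,0,0,-20,40],
    [0,0.002,0,0,0,-15,40],
    [0,0,0,0,0,-10,40],
    [0,0,0,0,0,0,40],
    [0,0,0,0,0,0,40]
  ]
}}

```text
time: 17.02
tool_pos: [0.5903, -0.3078, 0.1665]
ee_rot: [3.141, 0.001, -0.194]
wrist_force: [0.7, 0.2, -0.6]
width: 0.0399
```

```bash
python3 look.py e2 x
```

```text
17.025 [ 0.5903 -0.3078  0.1665] [ 3.141e+00  1.000e-03 -1.940e-01] [ 0.7  0.2 -0.6] 0.039935608965325824
scene 155 218
top 357 169
```

View pics/e2_scene.png

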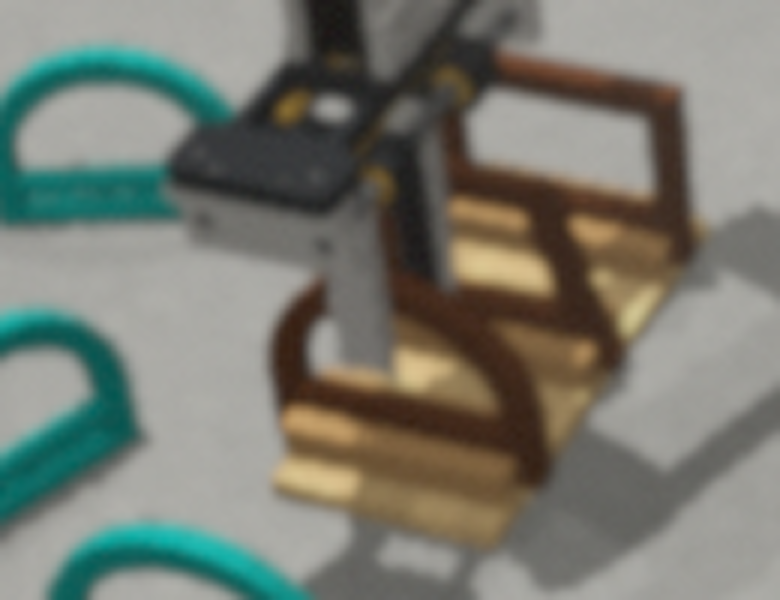

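Fingers straddle the brown half-round's crown. Close.

Call:
{"name": "jog_arm", "arguments": {
  "moves": [
    [0,0,0,0,0,0,0],
    [0,0,0,0,0,0,0],
    [0,0,0,0,0,0,0],
    [0,0,0,0,0,0,0],
    [0,0,0,0,0,0,0],
    [0,0,0,0,0,0,0]
  ]
}}

```text
time: 17.88
tool_pos: [0.5902, -0.3076, 0.1664]
ee_rot: [3.142, 0.002, -0.194]
wrist_force: [-0.3, -0.1, 0.0]
width: 0.0118
```

Call:
{"name": "jog_arm", "arguments": {
  "moves": [
    [0,0,0,0,0,10,0],
    [0,0,0,0,0,25,0],
    [0,0,0,0,0,35,0],
    [0,0,0,0,0,40,0],
    [0,0,0,0,0,40,0],
    [0,0,0,0,0,0,0],
    [0,0,0,0,0,0,0]
  ]
}}

```text
time: 18.75
tool_pos: [0.5899, -0.3075, 0.3152]
ee_rot: [-3.141, 0.003, -0.194]
wrist_force: [0.3, 0.0, -0.2]
width: 0.0119
```

```bash
python3 look.py e3 x; python3 tgt.py 6 -150 45 112
```

```text
18.75 [ 0.5899 -0.3075  0.3152] [-3.141e+00  3.000e-03 -1.940e-01] [ 0.3  0.  -0.2] 0.011855616950954247
scene 147 164
top 376 162
tcp target [0.493  0.1017 0.2495] now [ 0.5897 -0.3073  0.3136]
shift mm [-96.6 409.  -64. ] turn [ 0.003 -0.359  0.409]
handle mid in rest [  -6.3 -569.8  110.4] axes mm of rest x,y,z [[0.917, 0.205, 0.343], [-0.219, 0.976, 0.0], [-0.335, -0.075, 0.939]]
```

View pics/e3_scene.png

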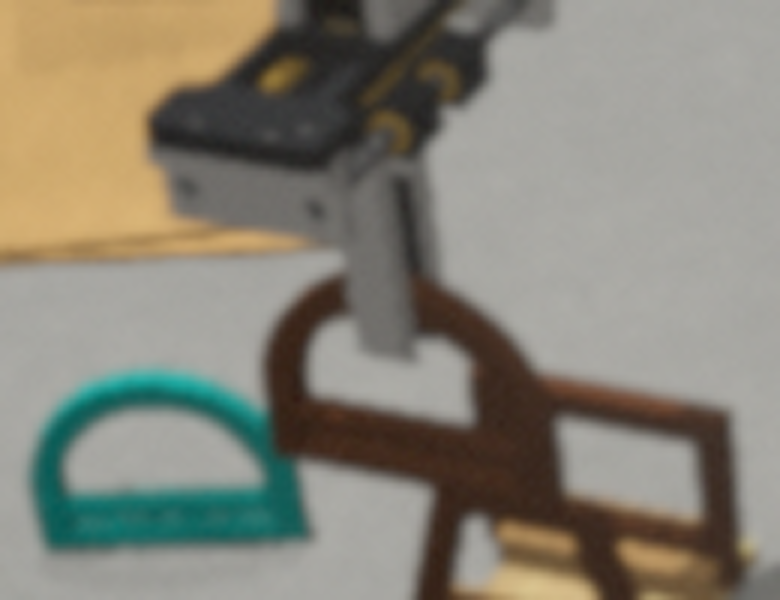

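Call:
{"name": "jog_arm", "arguments": {
  "moves": [
    [0,-0.032,0.037,-9,37,0,0],
    [0,-0.032,0.037,-9,37,0,0],
    [0,-0.032,0.037,-9,37,0,0],
    [0,-0.032,0.037,-9,37,0,0],
    [0,-0.032,0.037,-9,37,0,0],
    [0,-0.033,0.037,-9,37,0,0],
    [0,-0.033,0.037,-9,37,0,0],
    [0,-0.033,0.037,-9,37,0,0],
    [0,-0.033,0.037,-9,37,-10,0],
    [0,-0.033,0.037,-8,37,-10,0],
    [0,-0.033,0.039,-8,37,-10,0],
    [0,0,0,0,0,-10,0]
  ]
}}

```text
time: 20.35
tool_pos: [0.4915, 0.1012, 0.2739]
ee_rot: [3.137, -0.35, 0.224]
wrist_force: [-0.5, 0.2, -1.7]
width: 0.0118
```

Call:
{"name": "jog_arm", "arguments": {
  "moves": [
    [0,0,0,0,0,-12,0],
    [0,0,0,0,0,-12,0],
    [0,0,0,0,0,0,0],
    [0,0,0,0,0,0,0],
    [0,0,0,0,0,0,0]
  ]
}}

```text
time: 20.98
tool_pos: [0.4936, 0.0991, 0.2531]
ee_rot: [3.136, -0.355, 0.22]
wrist_force: [-0.6, 0.3, -1.1]
width: 0.0117
```

```bash
python3 tgt.py 6 -150 45 112;python3 look.py e4 x
python3 - <<'E'
from h import *
rs=np.load('f.npz')['rs'];R=frame(rs[0],rs[1],.1,rs[2],.35)
for n,b,f in(('scene',(390,190,510,310),5),('top',(70,60,270,290),2.6)):
    im=cv2.imread(f'pics/e4_{n}_raw.png')
    L=[(ap(R,dshape()+np.array([.006,y,.045])),(255,255,0)) for y in(0,-.15)]
    crop(n,im,*b,f,L,f'pics/e4o_{n}.png')
E
```

```text
tcp target [0.493  0.1017 0.2495] now [0.4936 0.0991 0.2531]
shift mm [-0.6  2.6 -3.6] turn [0.004 0.006 0.002]
handle mid in rest [   7.8 -153.2   48.4] axes mm of rest x,y,z [[0.917, 0.205, 0.343], [-0.219, 0.976, 0.0], [-0.335, -0.075, 0.939]]
20.975 [0.4936 0.0991 0.2531] [ 3.136 -0.355  0.22 ] [-0.6  0.3 -1.1] 0.011654001128908074
scene 337 180
top 145 199
```

View pics/e4o_scene.png

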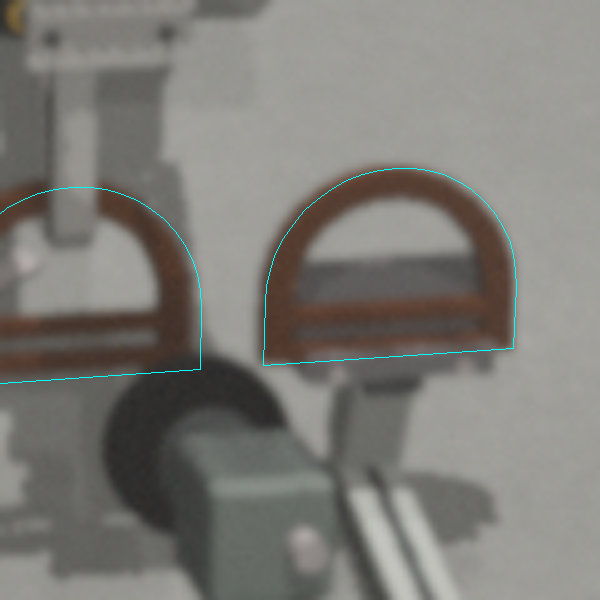

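View pics/e4o_top.png

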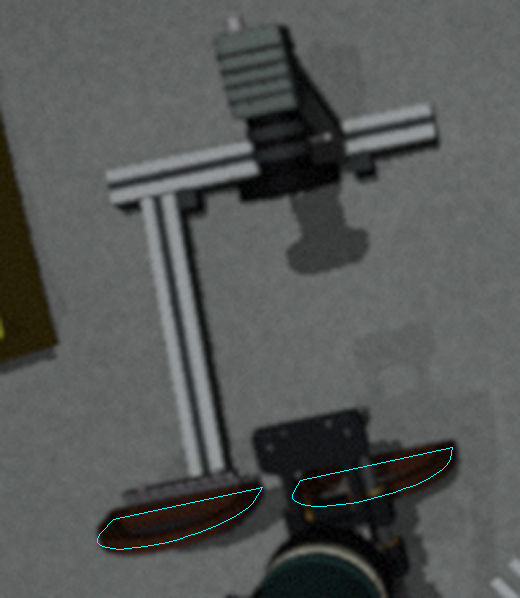

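Call:
{"name": "jog_arm", "arguments": {
  "moves": [
    [0.004,0.006,0.002,-1,3,-4,0],
    [0,0,0,0,0,0,0],
    [0,0,0,0,0,0,0],
    [0,0,0,0,0,0,0],
    [0,0,0,0,0,0,0],
    [0,0,0,0,0,0,0],
    [0,0,0,0,0,0,0],
    [0,0,0,0,0,0,0]
  ]
}}

```text
time: 22.08
tool_pos: [0.4922, 0.1024, 0.2483]
ee_rot: [-3.141, -0.349, 0.221]
wrist_force: [1.0, 0.4, -1.2]
width: 0.0117
```

```bash
python3 tgt.py 6 -150 45 112;python3 look.py e5 x
python3 - <<'E'
from h import *
rs=np.load('f.npz')['rs'];R=frame(rs[0],rs[1],.1,rs[2],.35)
im=cv2.imread('pics/e5_scene_raw.png')
crop('scene',im,360,190,520,310,5,[(ap(R,dshape()+np.array([.006,y,.045])),(255,255,0)) for y in(0,-.15)],'pics/e5o.png')
cv2.imwrite('pics/e5r.png',cv2.resize(im[200:350,130:410],None,fx=2.8,fy=2.8))
E
```

```text
tcp target [0.493  0.1017 0.2495] now [0.4922 0.1024 0.2483]
shift mm [ 0.9 -0.7  1.2] turn [-0.    -0.001 -0.   ]
handle mid in rest [   4.8 -149.1   44.1] axes mm of rest x,y,z [[0.917, 0.205, 0.343], [-0.219, 0.976, 0.0], [-0.335, -0.075, 0.939]]
22.075 [0.4922 0.1024 0.2483] [-3.141 -0.349  0.221] [ 1.   0.4 -1.2] 0.011671215109613265
scene 339 181
top 144 200
```

View pics/e5o.png

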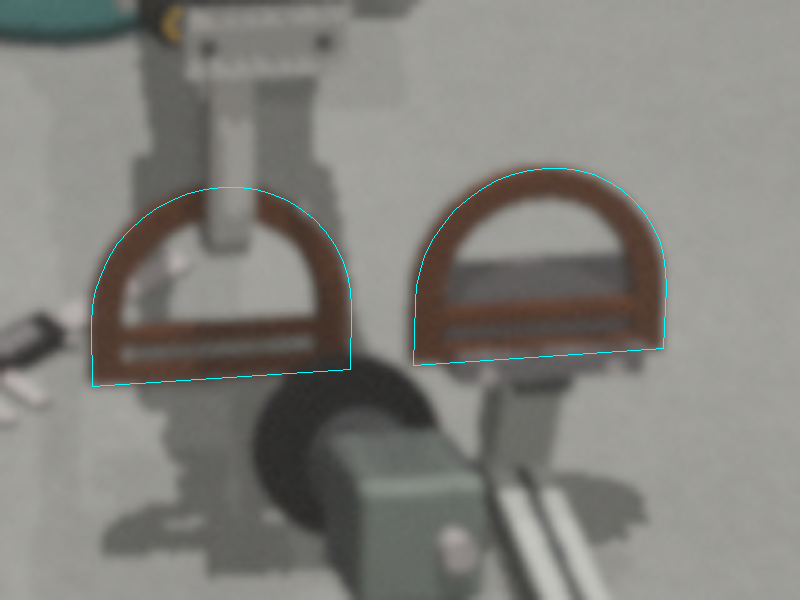

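View pics/e5r.png

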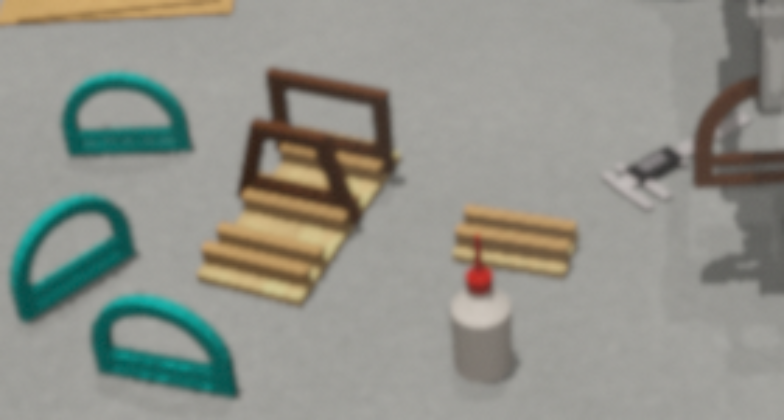

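```bash
python3 -c "
from bench import *
print(close_job())"
```

```text
the job is handed in; nothing more can be done
None
```

The sample is on the sloping rest, let go and leaning on its board. The matching brown half-round from the rack is held at the view point. I handed the job in at about 22 s; it gave no verdict.

**Match:** by the measured arm pose its middle is about 1.5 mm from the view point, and the lean and facing are within about 0.005 rad. The gripper reads 11.7 mm on a 12 mm handle, so it is held.

**Sample:** it stayed in place after release. In the last picture both handles lie within about 1–2 pixels (roughly 3–5 mm) of where they should appear.

**Everything else:** the other two handles, the caliper and the oiler look undisturbed in the last picture. The camera was not touched.

**Disagreement:** the scene camera showed a steady offset of about 1–1.5 pixels against the robot's own fingers and the top camera. I corrected for it by eye from the fingers. The rest's heading came out between 0.205 and 0.22 rad depending on the fit. I used 0.22, the fit that also includes the camera's ring light.

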